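# Brush out the mill jar and hold it in its cradle

## Task

Get the white mill jar ready for strapping: take the long brush from its pot, push it right down to the jar's floor twice, drawing it well up past half the depth in between, and stand it back in its own pot. Then slide the jar along its cradle against the sprung V-stop and press it steadily so that the stop's pointer stays between the two pins (about 8 N); finish while still pressing, for a colleague to do up the strap. Never drive the stop to its end or tip the jar, and leave the other things alone.

Things in the scene. Friction and masses are not known exactly. Their poses are not given: they have to be found in the camera images.
- cradle: Grey cradle fixed to the table, bed 300 x 150 mm, its top 12 mm above the table. Origin: centre of its underside. x: the way the jar is pushed, to the stop, roughly away from the robot; y left; z up. Guide rails with inner faces at y = +-55 mm, 15 mm above the bed, x = -140 to 60 mm; open at the -x end. Spring housing at x = 115 to 150 mm, 74 mm high.
- vstop (a point): Aluminium V-stop, blunt V (15 degrees each side) 115 mm wide, open to the cradle's -x, faces 20 to 75 mm above the table. Origin: V's vertex, 13 mm above the table, at cradle x = 40 mm, y = 0 when free; moves with the stop. The jar seated in it has its axis 52 mm from the vertex towards -x. A thin steel pointer on top reaches left, at cradle x = 60 mm when free.
- pins (a point): Midway between the two small upright steel pins, 20 mm apart along the cradle's x, on a bracket 70 mm high left of the stop (cradle x = 67 and 87, y = 85 mm). They mark the wanted range of the pointer, which passes just above them.
- press (a joint): How far the V-stop is pushed back along the cradle's +x, in m: 0 free, 0.040 at its end. Spring 500 N/m from 0 (0.017 is 8.5 N). The pointer stands clear between the pins from 0.0105 to 0.0235.
- jar: White ceramic mill jar, loose, open on top: 100 mm outside diameter, 90 mm tall, wall 7 mm, inner floor 8 mm above its underside, about 0.75 kg. Origin: centre of its underside. Stands on the cradle bed between the rails, 20 to 60 mm short of the stop; slides with some 2 to 8 N of friction.
- brush: Long round brush, loose, standing head down in its pot: 200 mm long, 80 g. Origin: centre of the head's lower end (its tip); z up along the stem. Stiff head 42 mm in diameter over the lowest 55 mm, thin stem, round wooden handle 16 mm in diameter from 120 to 200 mm above the tip.
- brush_grip (a point): Centre of the brush's wooden handle, 160 mm above the tip on its axis: the place to grip it.
- brush_pot: The brush's terracotta pot, fixed: 76 mm across, 80 mm tall, origin at the centre of its underside on the table. An identical pot on the other side of the table holds spatulas and thin tools.
- pot_floor (a point): Centre of the brush pot's inner floor, 6 mm above the table, where the brush's tip stands; the pot is 60 mm wide inside (at its floor) and open at the top, its rim 74 mm above this floor.
- lid: Bystander, leave alone: the jar's loose white ceramic lid.
- spanner: Bystander, leave alone: a loose steel open-ended spanner, 160 mm.
- sample: Bystander, leave alone: a small closed screw-cap jar, 60 mm across, 100 mm tall.
- pestle: Bystander, leave alone: a small white ceramic pestle standing on its foot, 92 mm tall.
There are look-alikes about, which are no part of the job. There is more than one size of the jar; the one meant has the size given above. What is shaped like the brush but purple is not meant.

How it is judged:
By the outcome, as a careful person would: the job done as asked, in the order asked, and still so for the second after the job is handed in, while the arm keeps its last pose, push and grip.
It also fails if it takes over 61 s, if anything falls off the work surface, if the arm or the gripper's body presses on something with over 40 N, if the wrist force passes 120 N, or if a joint passes its speed limit or range.

## Robot

A 6-joint arm with a two-finger parallel gripper is mounted at the origin on the work surface. World frame = base frame: x ahead of the robot, y to its left, z up, the work surface at z = 0. Lengths are in m, angles in rad, forces in N, time in s.
With the tool pointing down it reaches from about 0.35 to 0.775 m from the base axis. Payload 5.5 kg.
Tool frame: the origin (TCP) lies on the centre line of the jaws, within the pads' length; the fingertips stand 11 mm ahead of it and the grasp point (between the pads) lies 8 mm behind it; z points along the fingers, y is the line along which they close (so a half turn about z gives the same grasp; the last joint's range is limited). The gripper opens to 85 mm and grips with 20 to 120 N. Pads are 22 mm wide; open, the fingers measure 114 mm over their backs; the gripper's body (76 mm by 85 mm) begins 54 mm behind the grasp point. The pads swing forward as they close: fully open they stand 13 mm farther back than shut.
Start: joints at [-1.351, 0.313, 0.046, 1.304, 0, 1.431], TCP at [0.202, -0.538, 0.242] pointing down, gripper open.
Joint ranges: [-2.76, 2.76], [-0.86, 1.69], [-1.03, 1.26], [-2.2, 2.34], [-1.47, 1.5], [-3.14, 3.14]. Speed limits (rad/s): [2.57, 2.57, 3.14, 3.14, 3.14, 3.14].

## Interface

Orientations are given as a unit quaternion [w, x, y, z].
In Python, from workcell import get_state, eyes, env gives the robot as it stands.
- The arm moves only by the shell command python3 -m inch 'ROWS' [OPENING] [FORCE]. ROWS is JSON, one flat list of numbers, 4 for each row, row after row: the shift along the tool's x, y, z in cm, then the turn about the tool's z in rad. A call has exactly 5 rows; each row shifts and turns the commanded pose from where the row before left it, along the tool's axes as they then stand; what a row does not reach is not made up. A row lasts 1/12 s, in which the tool goes at most 41.7 mm and 7.16 degrees, less where a joint would pass 70% of its speed; a pose out of reach is approached as far as the arm can. A call is refused whole if a number of a shift passes 4.17 or a number of a turn 0.125, either way. A call with a gripper value outside its range is refused whole. OPENING is the opening, from -1 (shut) to 1 (fully open), set as the call begins (- or left out, the last holds). The fingers move at their own pace and stop on an object; FORCE is the grip in N (left out, the last holds). Time passes only in rows, so rows that do not move let the fingers close, or fill a call up. It gives the time, the measured TCP pose, the force, the opening and the grip force at its end, in the units of the state.
- get_state(): the state, without advancing time (a new reading comes with each control period).
- eyes.read_camera(name): name is "scene" or "top"; returns the picture (400x640x3 uint8, red, green, blue); there is no depth.
- eyes.camera_info(name): a dict with "fovy" (degrees; the focal length in pixels is half the picture's height over the tangent of half this angle, whatever the lens; pixels are square), "cx", "cy" (the principal point, pixels), "D" ([k1, k2, p1, p2, k3] as OpenCV has them; the pictures are not rectified), "xyz" and "orientation" of the camera in the world. Camera axes: x right, y down, z forward; pixel columns grow to the right and rows downward; lengths in m; the calibration is good to about 2 mm. A picture is of the moment at which its call begins. camera_info takes no time and is no camera call.
- env.hand_in(): hands the job in; it is judged then, once.
The state is a dict: "clock": time; "joint_pos": joint angles; "qvel": joint speeds; "tau": joint torques, N m; "tcp_pos": TCP position; "orientation": TCP orientation; "wrist_force": force on the tool from outside, world axes, zero at the start; "ft_torque": the same for the moment, N m; "finger_gap": finger opening in m; "grip_force": force on a finger pad.
Only numpy, scipy, OpenCV 4.12 (cv2) and the standard library are available. Lean on these libraries where they do the work, as an engineer would, in place of code of your own. Each camera call takes 0.05 s, during which the arm holds its last target. There are 200 camera calls.

## Working session

There is one attempt and no reset: what is moved stays moved. The work goes in short steps, Python scripts to look and compute and a shell command to move; the robot and the scene stay as the last step left them, time stands still between calls to the robot, and variables do not carry over. Pictures are saved under pics/ and viewed, at most 10 in all, crops included, and the job is handed in when it is done.

```bash
mkdir -p pics; ls
cat > h.py <<'E'
import numpy as np, cv2
from workcell import get_state, eyes, env
from scipy.spatial.transform import Rotation as R
def cam(n):
    c=eyes.camera_info(n); f=200/np.tan(np.radians(c["fovy"])/2)
    K=np.array([[f,0,c["cx"]],[0,f,c["cy"]],[0,0,1]]); q=c["orientation"]
    return K,np.array(c["D"],float),np.array(c["xyz"]),R.from_quat([q[1],q[2],q[3],q[0]]).as_matrix()
def ray(n,uv):
    K,D,p,M=cam(n); u=cv2.undistortPoints(np.array([[uv]],float),K,D)[0,0]
    d=M@np.array([u[0],u[1],1]); return p,d/np.linalg.norm(d)
def onz(n,uv,z):
    p,d=ray(n,uv); return p+d*(z-p[2])/d[2]
def proj(n,P):
    K,D,p,M=cam(n); P=np.atleast_2d(P)
    return cv2.projectPoints(((P-p)@M).reshape(-1,1,3),np.zeros(3),np.zeros(3),K,D)[0][:,0]
def tri(uv1,uv2,a="scene",b="top"):
    p,d=ray(a,uv1);q,e=ray(b,uv2)
    t=np.linalg.lstsq(np.c_[d,-e],q-p,rcond=None)[0]; A=p+d*t[0];B=q+e*t[1]
    return (A+B)/2,np.linalg.norm(A-B)
def snap(n,name): 
    im=eyes.read_camera(n); cv2.imwrite("pics/"+name,im[:,:,::-1]); return im
E
python3 - <<'E'
from h import *
for n in("scene","top"): snap(n,n+"0.png"); print(eyes.camera_info(n))
print(get_state())
E
```

```text
pics
{'fovy': 48.403822379804026, 'cx': 323.5097562494652, 'cy': 204.31817090922908, 'D': array([-0.11411651,  0.        ,  0.        ,  0.        ,  0.        ]), 'xyz': array([ 1.51337627, -0.10805485,  0.9118051 ]), 'orientation': array([-0.32602227,  0.66200286,  0.60537371, -0.29830247])}
{'fovy': 56.26017539004006, 'cx': 318.8979184919628, 'cy': 196.30393047134294, 'D': array([-0.05657208,  0.        ,  0.        ,  0.        ,  0.        ]), 'xyz': array([ 4.33158989e-01, -6.88418469e-04,  9.65017394e-01]), 'orientation': array([-0.04462587,  0.70698321, -0.70441641,  0.04450613])}
{'clock': 0.1, 'joint_pos': array([-1.35059158e+00,  3.13926746e-01,  4.50839729e-02,  1.30362294e+00,
        2.76939792e-05,  1.43121141e+00]), 'qvel': array([ 2.19390118e-04, -1.15950975e-03,  4.36541925e-03, -3.09896592e-06,
        1.82548685e-03, -2.48046781e-03]), 'tau': array([ 2.17841844e-03, -4.81727636e+01,  2.99242312e+01,  1.28529771e-02,
       -1.64466542e-04, -8.89662573e-06]), 'tcp_pos': array([ 0.2023519 , -0.53773731,  0.2414937 ]), 'orientation': array([-8.34571761e-04,  9.83862175e-01,  1.78926030e-01, -1.98015041e-05]), 'wrist_force': array([-0.31043217,  1.05532391,  0.21149839]), 'ft_torque': array([ 0.00220252,  0.02585881, -0.02950971]), 'grip_force': 0.0, 'finger_gap': 0.08550228752330462}
```

View pics/scene0.png

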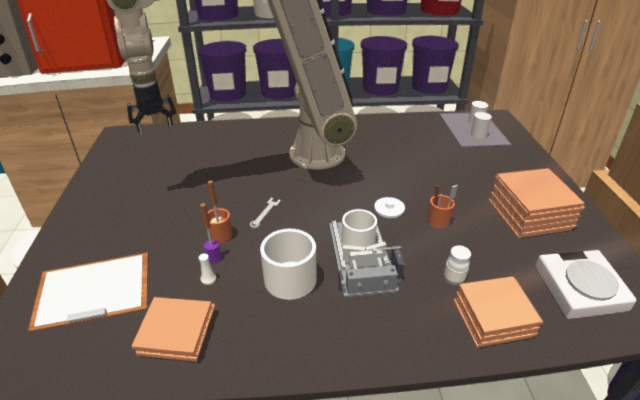

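View pics/top0.png

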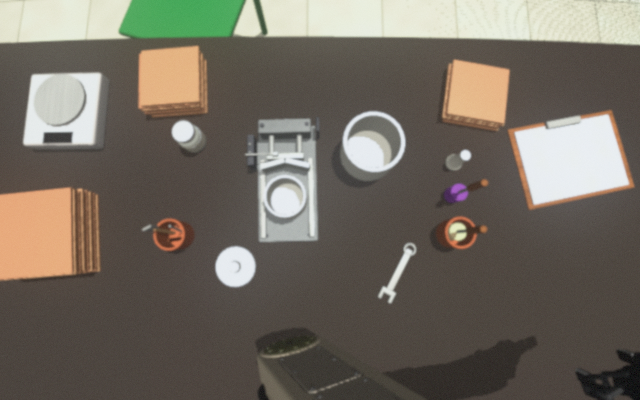

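Scene: the brush stands in its pot at about (219,226), with the purple look-alike in front at (212,250) and the jar in its cradle at (360,232). Top: jar (286,197), brush pot (460,232), handle end (483,229), spanner (398,272). Next I enlarge the details.

Run:
```python
from h import *
t=cv2.imread("pics/top0.png"); s=cv2.imread("pics/scene0.png")
z=lambda im,x,y,w,h,k:cv2.resize(im[y:y+h,x:x+w],None,fx=k,fy=k,interpolation=cv2.INTER_CUBIC)
a=np.hstack([z(t,240,110,90,140,4),z(t,430,140,70,140,4)[:, :280]])   # 360+280 x 560
cv2.imwrite("pics/c_top.png",a)
b=np.hstack([z(s,190,170,50,120,5)[:, :250],z(s,320,200,100,120,5)])
cv2.imwrite("pics/c_scene.png",b); print(a.shape,b.shape)
```

```text
(560, 640, 3) (600, 750, 3)
```

View pics/c_top.png

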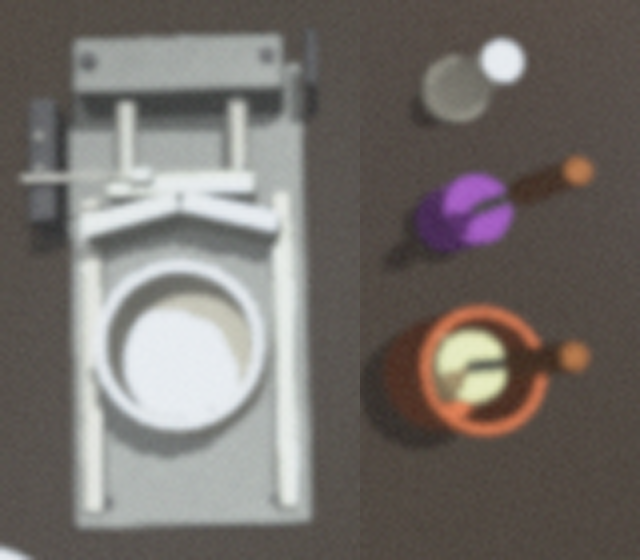

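View pics/c_scene.png

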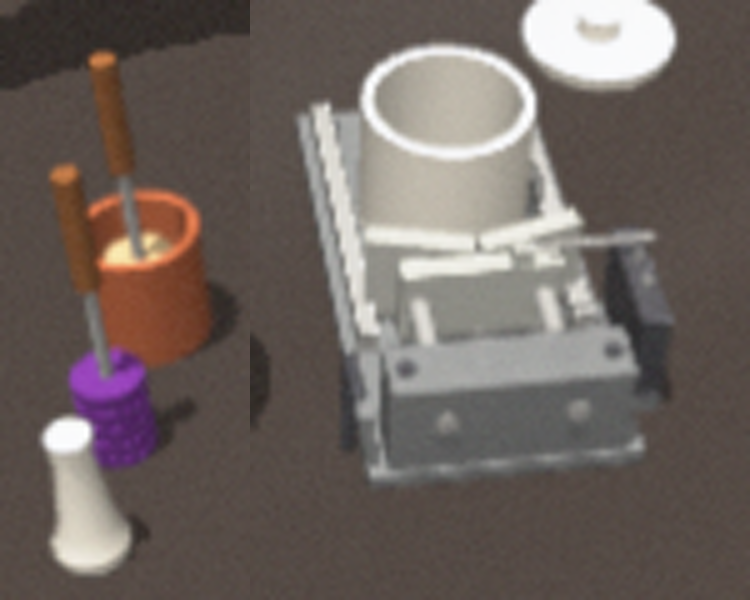

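```bash
cat > pts.py <<'E'
from h import *
T=lambda x,y,ox=240,oy=110:((x+.5)/4-.5+ox,(y+.5)/4-.5+oy)
B=lambda x,y:T(x-360,y,430,140)
S=lambda x,y:((x+.5)/5-.5+190,(y+.5)/5-.5+170)
S2=lambda x,y:((x-250+.5)/5-.5+320,(y+.5)/5-.5+200)
E
python3 - <<'E'
from pts import *
np.set_printoptions(precision=4,suppress=True)
print("handle top",tri(S(103,61),B(575,357)), onz("top",B(575,357),.206))
print("purple top",tri(S(65,173),B(577,172)))
print("pestle top",tri(S(68,437),B(502,61)))
print("pot rim",onz("top",B(484,371),.08),"scene",onz("scene",S(147,229),.08))
print("brush head top centre", onz("top",B(470,368),.061))
print("jar rim",onz("top",T(180,347),.102),"scene",onz("scene",S2(449,101),.102), "tri",tri(S2(449,101),T(180,347)))
c=[onz("top",T(*p),.012) for p in((77,528),(311,521))]; print("near corners",c,np.linalg.norm(c[0]-c[1]))
r=[onz("top",T(*p),.027) for p in((103,511),(279,507),(101,240),(274,240))];print("rails",r,np.linalg.norm(r[0]-r[1]))
h=[onz("top",T(*p),.074) for p in((75,40),(280,34))];print("housing far top",h,np.linalg.norm(h[0]-h[1]))
print("vertex",onz("top",T(180,193),.075))
print("bigjar",onz("top",(373,141),.15))
t=cv2.imread("pics/top0.png")
# jar rim ellipse width
print("jar rim L R",onz("top",T(95,347),.102),onz("top",T(266,347),.102))
E
```

```text
handle top (array([ 0.4636, -0.3363,  0.2044]), np.float64(0.0029486186169953225)) [ 0.4634 -0.3372  0.206 ]
purple top (array([ 0.5605, -0.3456,  0.1992]), np.float64(0.0012470022586598233))
pestle top (array([ 0.6465, -0.3523,  0.0889]), np.float64(0.0021779689207811724))
pot rim [ 0.4602 -0.3375  0.08  ] scene [ 0.4618 -0.3279  0.08  ]
brush head top centre [ 0.4626 -0.3361  0.061 ]
jar rim [0.5421 0.0794 0.102 ] scene [0.5456 0.0813 0.102 ] tri (array([0.5426, 0.0808, 0.0995]), np.float64(0.0022897550416430324))
near corners [array([0.4377, 0.1514, 0.012 ]), array([0.4428, 0.0031, 0.012 ])] 0.14835951711259573
rails [array([0.4482, 0.133 , 0.027 ]), array([0.4512, 0.0231, 0.027 ]), array([0.6203, 0.1379, 0.027 ]), array([0.6206, 0.0274, 0.027 ])] 0.10993286285741571
housing far top [array([0.7369, 0.1501, 0.074 ]), array([0.7409, 0.0233, 0.074 ])] 0.12690387205429057
vertex [0.6399 0.0834 0.075 ]
bigjar [ 0.662  -0.1213  0.15  ]
jar rim L R [0.542  0.1289 0.102 ] [0.5423 0.0294 0.102 ]
```

Measurements agree with the given sizes (heights 0.204 and 0.0995, rail gap 110 mm, jar 99.5 mm). I put the brush axis at (0.463, -0.337), the jar at (0.5425, 0.080) and the cradle centre at (0.5896, 0.082) with yaw 0.029. The first move turns the tool to the cradle yaw, then goes over the brush.

```bash
python3 -m inch '[0,0,0,0.066,0,0,0,0.066,0,0,0,0.066,0,0,0,0.066,0,0,0,0.066]' 1 60
python3 -m inch '[2.67,-1.93,0,0,2.67,-1.93,0,0,2.67,-1.93,0,0,2.67,-1.93,0,0,2.67,-1.93,0,0]'
python3 -m inch '[2.67,-1.93,0,0,2.67,-1.93,0,0,2.67,-1.93,0,0,2.67,-1.93,0,0,2.67,-1.93,0,0]'
python3 -m inch '[0,0,0,0,0,0,0,0,0,0,0,0,0,0,0,0,0,0,0,0]'
python3 - <<'E'
from h import *
s=get_state();print(s["clock"],s["tcp_pos"],s["wrist_force"])
q=s["orientation"];print(R.from_quat([q[1],q[2],q[3],q[0]]).as_matrix())
E
```

```text
clock: 0.52
tcp_pos: [0.2024, -0.5379, 0.2418]
orientation: [-0.001, 1.0, 0.013, -0.0]
wrist_force: [0.7, 0.2, 0.2]
finger_gap: 0.0853
grip_force: 0.0
clock: 0.93
tcp_pos: [0.3338, -0.4365, 0.2419]
orientation: [-0.0, 1.0, 0.015, -0.0]
wrist_force: [-0.1, 0.1, 0.5]
finger_gap: 0.0856
grip_force: 0.0
clock: 1.35
tcp_pos: [0.4645, -0.336, 0.2419]
orientation: [-0.0, 1.0, 0.015, -0.0]
wrist_force: [-0.2, -1.0, 0.5]
finger_gap: 0.0853
grip_force: 0.0
clock: 1.77
tcp_pos: [0.4627, -0.3381, 0.2422]
orientation: [-0.0, 1.0, 0.014, -0.0]
wrist_force: [0.3, -0.2, 0.4]
finger_gap: 0.0857
grip_force: 0.0
1.7667 [ 0.46265793 -0.33814067  0.24220044] [ 0.30885385 -0.17882865  0.38230761]
[[ 9.99607686e-01  2.80059386e-02 -3.76929569e-04]
 [ 2.80059600e-02 -9.99607755e-01  5.18230731e-05]
 [-3.75330366e-04 -6.23590166e-05 -9.99999928e-01]]
```

```bash
python3 -m inch '[0,0,2.1,0,0,0,2.1,0,0,0,2.1,0,0,0,2.1,0,0,0,0,0]'
python3 -m inch '[0,0,0,0,0,0,0,0,0,0,0,0,0,0,0,0,0,0,0,0]' -1 60
python3 -m inch '[0,0,0,0,0,0,0,0,0,0,0,0,0,0,0,0,0,0,0,0]'|tail -3
python3 -m inch '[0,0,0,0,0,0,0,0,0,0,0,0,0,0,0,0,0,0,0,0]'
```

```text
clock: 2.18
tcp_pos: [0.4608, -0.3364, 0.1542]
orientation: [-0.002, 1.0, 0.014, -0.003]
wrist_force: [-1.3, 0.9, -0.8]
finger_gap: 0.0856
grip_force: 0.0
clock: 2.6
tcp_pos: [0.4641, -0.3379, 0.1596]
orientation: [0.001, 1.0, 0.015, 0.001]
wrist_force: [-0.2, -0.1, -0.2]
finger_gap: 0.0255
grip_force: 0.0
wrist_force: [-0.1, 1.9, 6.7]
finger_gap: 0.0143
grip_force: 58.4
clock: 3.43
tcp_pos: [0.464, -0.3373, 0.1593]
orientation: [0.0, 1.0, 0.015, 0.001]
wrist_force: [0.6, 1.4, 6.5]
finger_gap: 0.0144
grip_force: 58.4
```

```bash
python3 -m inch '[0,0,-1,0,0,0,-3,0,0,0,-4,0,0,0,-4,0,0,0,-4,0]'
python3 -m inch '[0.6,-2.77,0,0,0.6,-2.77,0,0,0.6,-2.77,0,0,0.6,-2.77,0,0,0.6,-2.77,0,0]' |tail -3
python3 -m inch '[0.6,-2.77,0,0,0.6,-2.77,0,0,0.6,-2.77,0,0,0.6,-2.77,0,0,0.6,-2.77,0,0]'|tail -3
python3 -m inch '[0.6,-2.77,0,0,0.6,-2.77,0,0,0.6,-2.77,0,0,0.6,-2.77,0,0,0.6,-2.77,0,0]'|tail -3
python3 -m inch '[0,0,0,0,0,0,0,0,0,0,0,0,0,0,0,0,0,0,0,0]'
python3 - <<'E'
from h import *
a=snap("scene","s1.png")
print(get_state()["tcp_pos"])
cv2.imwrite("pics/s1c.png",cv2.resize(a[60:300,260:460,::-1],None,fx=2.5,fy=2.5))
E
```

```text
clock: 3.85
tcp_pos: [0.463, -0.337, 0.3202]
orientation: [-0.0, 1.0, 0.015, -0.0]
wrist_force: [0.3, -0.8, 0.3]
finger_gap: 0.0145
grip_force: 58.5
wrist_force: [-0.2, 0.2, -1.3]
finger_gap: 0.0144
grip_force: 58.7
wrist_force: [0.4, -0.1, 0.3]
finger_gap: 0.0145
grip_force: 58.7
wrist_force: [1.5, -0.1, -0.7]
finger_gap: 0.0144
grip_force: 58.7
clock: 5.52
tcp_pos: [0.5411, 0.0796, 0.3184]
orientation: [0.0, 1.0, 0.014, 0.0]
wrist_force: [0.5, -0.4, -0.6]
finger_gap: 0.0146
grip_force: 58.8
[0.54108311 0.07958343 0.31840064]
```

View pics/s1c.png

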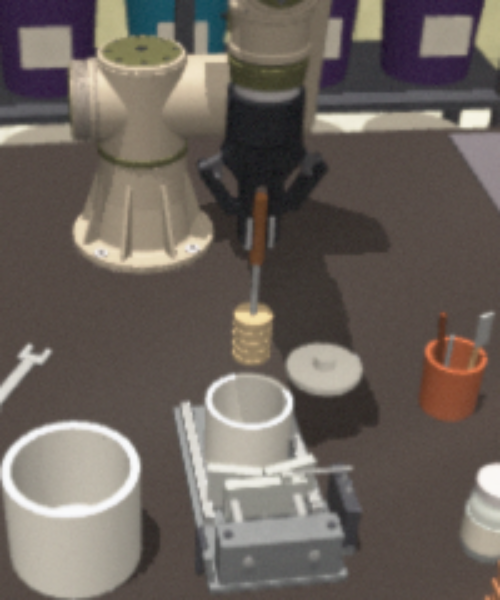

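The brush is held upright above the jar, its tip at about (361,204) in the full scene picture and the jar rim around (360,221). I check the tip position against the jar.

```bash
python3 - <<'E'
from h import *
p=get_state()["tcp_pos"]
print(proj("scene",[p-[0,0,.153],p-[0,0,.098],[.5425,.080,.102]]), "head measured tip ~(361,204), top ~(361,183)")
E
python3 -m inch '[0.1,0,2.6,0,0,0,2.6,0,0,0,2.6,0,0,0,2.6,0,0,0,0.6,0]'
python3 -m inch '[0,0,0.5,0,0,0,0.5,0,0,0,0.5,0,0,0,0.5,0,0,0,0,0]'
python3 -m inch '[0,0,0.2,0,0,0,0.2,0,0,0,0.2,0,0,0,0.2,0,0,0,0,0]'
```

```text
[[359.64831021 201.20787033]
 [360.64182651 185.00107248]
 [358.77359486 219.14122848]] head measured tip ~(361,204), top ~(361,183)
clock: 5.98
tcp_pos: [0.5397, 0.0798, 0.2041]
orientation: [0.0, 1.0, 0.014, -0.003]
wrist_force: [-1.4, 0.1, -0.1]
finger_gap: 0.0145
grip_force: 58.8
clock: 6.4
tcp_pos: [0.5423, 0.0806, 0.1882]
orientation: [0.0, 1.0, 0.015, 0.0]
wrist_force: [0.2, -0.0, -1.4]
finger_gap: 0.0147
grip_force: 58.8
clock: 6.82
tcp_pos: [0.542, 0.0807, 0.1799]
orientation: [0.0, 1.0, 0.015, -0.0]
wrist_force: [-0.5, -0.4, -0.9]
finger_gap: 0.0145
grip_force: 58.8
```

```bash
python3 -m inch '[0,0,0.1,0,0,0,0.1,0,0,0,0.1,0,0,0,0.1,0,0,0,0,0]'
python3 -m inch '[0,0,0.1,0,0,0,0.1,0,0,0,0.1,0,0,0,0,0,0,0,0,0]'
```

```text
clock: 7.23
tcp_pos: [0.542, 0.0807, 0.176]
orientation: [0.0, 1.0, 0.015, -0.0]
wrist_force: [-1.1, -0.1, -1.4]
finger_gap: 0.0146
grip_force: 58.8
clock: 7.65
tcp_pos: [0.5422, 0.0807, 0.1733]
orientation: [0.0, 1.0, 0.015, 0.0]
wrist_force: [0.7, 0.1, -0.3]
finger_gap: 0.0145
grip_force: 59.2
```

```bash
python3 -m inch '[0,0,0.1,0,0,0,0.05,0,0,0,0.05,0,0,0,0,0,0,0,0,0]'|egrep 'tcp|wrist'
python3 -m inch '[0,0,0.05,0,0,0,0.05,0,0,0,0,0,0,0,0,0,0,0,0,0]'|egrep 'tcp|wrist'
```

```text
tcp_pos: [0.5429, 0.0808, 0.1733]
wrist_force: [-1.6, 0.8, 10.6]
tcp_pos: [0.5432, 0.0808, 0.1733]
wrist_force: [-3.2, -0.0, 15.2]
```

```bash
python3 -m inch '[0,0,-0.4,0,0,0,-1.6,0,0,0,-1.6,0,0,0,-1.6,0,0,0,-1.6,0]'|egrep 'tcp|wrist'
python3 -m inch '[0,0,0,0,0,0,0,0,0,0,1.5,0,0,0,1.5,0,0,0,1.5,0]'|egrep 'tcp|wrist'
python3 -m inch '[0,0,1,0,0,0,0.4,0,0,0,0.2,0,0,0,0,0,0,0,0,0]'|egrep 'tcp|wrist'
python3 -m inch '[0,0,0.2,0,0,0,0.2,0,0,0,0.15,0,0,0,0.15,0,0,0,0,0]'|egrep 'tcp|wrist'
```

```text
tcp_pos: [0.5419, 0.0806, 0.2386]
wrist_force: [-0.3, 0.6, -1.0]
tcp_pos: [0.5415, 0.0806, 0.1913]
wrist_force: [-0.2, -0.0, -0.9]
tcp_pos: [0.5425, 0.0807, 0.1777]
wrist_force: [-0.2, 0.3, -1.1]
tcp_pos: [0.5435, 0.0808, 0.1733]
wrist_force: [-1.8, 0.1, 13.5]
```

```bash
python3 -m inch '[0,0,-1,0,0,0,-3,0,0,0,-3.6,0,0,0,-3.6,0,0,0,-3.6,0]'|egrep 'tcp|wrist'
python3 -m inch '[-0.6,2.77,0,0,-0.6,2.77,0,0,-0.6,2.77,0,0,-0.6,2.77,0,0,-0.6,2.77,0,0]' |egrep 'tcp|wrist'
python3 -m inch '[-0.6,2.77,0,0,-0.6,2.77,0,0,-0.6,2.77,0,0,-0.6,2.77,0,0,-0.6,2.77,0,0]' |egrep 'tcp|wrist'
python3 -m inch '[-0.6,2.77,0,0,-0.6,2.77,0,0,-0.6,2.77,0,0,-0.6,2.77,0,0,-0.7,2.77,0,0]' |egrep 'tcp|wrist'
python3 -m inch '[0,0,0,0,0,0,0,0,0,0,2,0,0,0,2,0,0,0,2,0]'
python3 -m inch '[0,0,2,0,0,0,2,0,0,0,2,0,0,0,2,0,0,0,0.6,0]'|egrep 'tcp|wrist'
python3 -m inch '[0,0,0.2,0,0,0,0.2,0,0,0,0.2,0,0,0,0,0,0,0,0,0]'|egrep 'tcp|wrist'
```

```text
tcp_pos: [0.5417, 0.0807, 0.3202]
wrist_force: [1.0, 0.4, -0.8]
tcp_pos: [0.5159, -0.0597, 0.3188]
wrist_force: [0.4, -0.6, 0.3]
tcp_pos: [0.49, -0.1993, 0.3188]
wrist_force: [-0.1, -0.6, -1.1]
tcp_pos: [0.4632, -0.3387, 0.3187]
wrist_force: [0.5, 0.0, -0.2]
clock: 12.23
tcp_pos: [0.464, -0.3363, 0.2584]
orientation: [0.0, 1.0, 0.015, 0.001]
wrist_force: [-0.4, 0.6, -2.1]
finger_gap: 0.0146
grip_force: 58.9
tcp_pos: [0.4627, -0.3348, 0.1696]
wrist_force: [-0.4, 0.2, -1.9]
tcp_pos: [0.4641, -0.3377, 0.1674]
wrist_force: [0.1, 0.1, -0.4]
```

```bash
python3 -m inch '[0,0,0.2,0,0,0,0.2,0,0,0,0.2,0,0,0,0.1,0,0,0,0,0]'|egrep 'tcp|wrist'
python3 -m inch '[0,0,0.1,0,0,0,0.05,0,0,0,0.05,0,0,0,0,0,0,0,0,0]'|egrep 'tcp|wrist'
```

```text
tcp_pos: [0.4636, -0.3374, 0.1593]
wrist_force: [-0.5, 0.3, -0.1]
tcp_pos: [0.464, -0.3376, 0.1593]
wrist_force: [-1.8, 3.5, 10.3]
```

```bash
python3 -m inch '[0,0,-0.1,0,0,0,0,0,0,0,0,0,0,0,0,0,0,0,0,0]' 1|egrep 'tcp|wrist|gap'
python3 -m inch '[0,0,0,0,0,0,0,0,0,0,0,0,0,0,0,0,0,0,0,0]'|egrep 'tcp|wrist|gap'
python3 -m inch '[0,0,-1,0,0,0,-2.5,0,0,0,-2.5,0,0,0,-2.5,0,0,0,-2.5,0]'|egrep 'tcp|wrist|gap'
python3 - <<'E'
from h import *
a=snap("scene","s2.png")
cv2.imwrite("pics/s2c.png",cv2.resize(a[80:320,120:440,::-1],None,fx=2.4,fy=2.4))
E
```

```text
tcp_pos: [0.4635, -0.3373, 0.1579]
wrist_force: [-0.4, -0.7, 1.0]
finger_gap: 0.0744
tcp_pos: [0.4636, -0.3374, 0.1583]
wrist_force: [-0.1, 0.6, -0.3]
finger_gap: 0.0858
tcp_pos: [0.4634, -0.3372, 0.2703]
wrist_force: [0.3, 0.3, 0.0]
finger_gap: 0.0854
```

View pics/s2c.png

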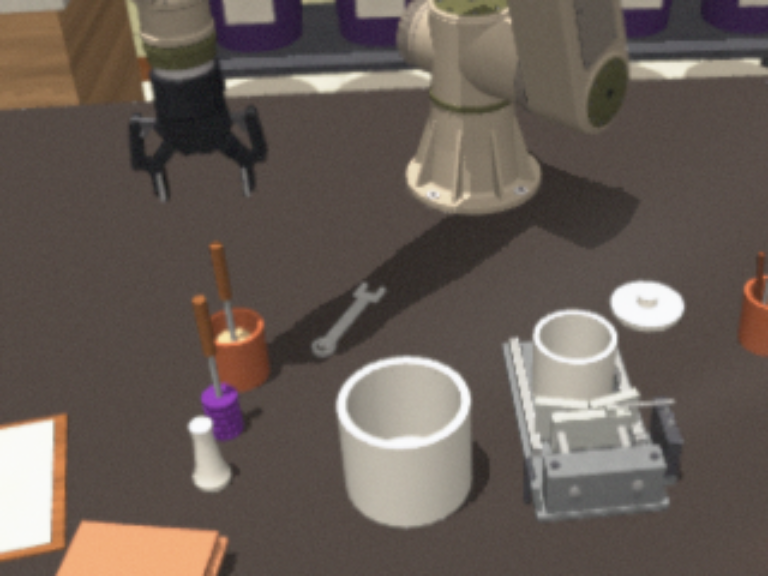

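The brush stands upright in its own pot (handle end about (218,245) in the crop), and nothing else was disturbed. Next I move behind the jar with the fingers shut.

```bash
python3 -m inch '[0.02,-2.77,0,0,0.02,-2.77,0,0,0.02,-2.77,0,0,0.02,-2.77,0,0,0.02,-2.77,0,0]' -1 |egrep 'tcp|wrist'
python3 -m inch '[0.02,-2.77,0,0,0.02,-2.77,0,0,0.02,-2.77,0,0,0.02,-2.77,0,0,0.02,-2.77,0,0]' |egrep 'tcp|wrist'
python3 -m inch '[0.02,-2.77,0,0,0.02,-2.77,0,0,0.02,-2.77,0,0,0.02,-2.77,0,0,0.02,-2.77,0,0]' |egrep 'tcp|wrist'
python3 -m inch '[0,0,0,0,0,0,0,0,0,0,2.2,0,0,0,2.2,0,0,0,2.2,0]'|egrep 'tcp|wrist'
python3 -m inch '[0,0,2.2,0,0,0,2.2,0,0,0,2.2,0,0,0,2.2,0,0,0,2.2,0]'|egrep 'tcp|wrist'
python3 -m inch '[0,0,1.6,0,0,0,1.6,0,0,0,1,0,0,0,0.3,0,0,0,0,0]'
python3 - <<'E'
from h import *
t=snap("top","t2.png"); np.save("t2.npy",t)
cv2.imwrite("pics/t2c.png",cv2.resize(t[100:250,230:340,::-1],None,fx=4,fy=4,interpolation=cv2.INTER_CUBIC))
E
```

```text
tcp_pos: [0.4603, -0.1978, 0.269]
wrist_force: [-0.6, 0.3, -0.3]
tcp_pos: [0.4572, -0.0592, 0.2691]
wrist_force: [0.4, 0.0, -0.3]
tcp_pos: [0.454, 0.0794, 0.2691]
wrist_force: [0.8, -0.6, 1.0]
tcp_pos: [0.4548, 0.077, 0.2023]
wrist_force: [1.0, -0.5, 0.3]
tcp_pos: [0.4546, 0.0767, 0.0917]
wrist_force: [-0.1, -0.7, 0.7]
clock: 17.7
tcp_pos: [0.4538, 0.077, 0.0468]
orientation: [0.0, 1.0, 0.014, -0.001]
wrist_force: [0.7, 0.7, -0.3]
finger_gap: 0.0001
grip_force: 0.0
```

View pics/t2c.png

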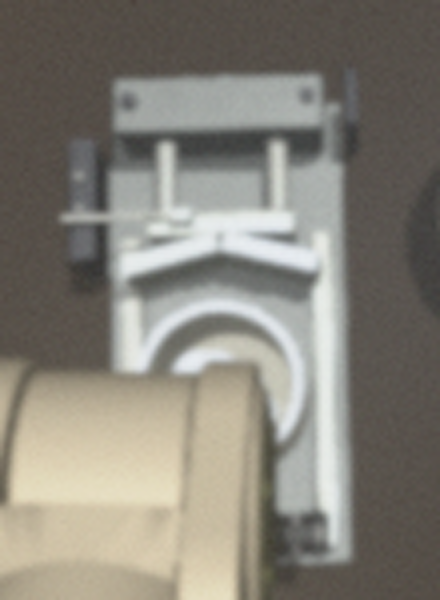

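The pointer is clearly visible from the top, at row about 217 in the crop, and is still in its free position. I push slowly.

```bash
python3 -m inch '[0.5,0,-0.2,0,0.5,0,0,0,0.4,0,0,0,0.3,0,0,0,0.2,0,0,0]'|egrep 'tcp|wrist'
for i in 1; do python3 -m inch '[0.2,0,0,0,0.2,0,0,0,0.2,0,0,0,0.2,0,0,0,0.2,0,0,0]'|egrep 'tcp|wrist'; done
python3 -m inch '[0.2,0,0,0,0.2,0,0,0,0.2,0,0,0,0.2,0,0,0,0.2,0,0,0]'|egrep 'tcp|wrist'
python3 -m inch '[0.2,0,0,0,0.2,0,0,0,0.2,0,0,0,0.2,0,0,0,0.2,0,0,0]'|egrep 'tcp|wrist'
```

```text
tcp_pos: [0.4743, 0.0786, 0.0497]
wrist_force: [0.2, 0.4, -0.4]
tcp_pos: [0.479, 0.0788, 0.0489]
wrist_force: [-11.1, -1.3, 10.0]
tcp_pos: [0.4893, 0.079, 0.0489]
wrist_force: [-10.9, -0.7, 9.7]
tcp_pos: [0.4993, 0.0795, 0.0489]
wrist_force: [-11.1, -0.7, 9.4]
```

Contact gives an upward 10 N as well as the push, so something may be bearing on the rim. I look before continuing.

Run:
```python
from h import *
a=snap("scene","s3.png")
cv2.imwrite("pics/s3c.png",cv2.resize(a[150:300,300:440,::-1],None,fx=4,fy=4,interpolation=cv2.INTER_CUBIC))
print(get_state())
```

```text
{'clock': 19.4667, 'joint_pos': array([-7.44651852e-04,  3.32866699e-01, -4.35434745e-01,  8.08305869e-01,
       -5.96245912e-04,  3.11095047e+00]), 'qvel': array([-0.0033482 , -0.00107587, -0.00342802, -0.00998115,  0.0019806 ,
        0.00085518]), 'tau': array([ -0.11802632, -41.52747631,  26.72626376,  -2.76697554,
         0.21994917,  -0.04522889]), 'tcp_pos': array([0.50009018, 0.07945519, 0.04896049]), 'orientation': array([ 2.52489804e-04,  9.99883991e-01,  1.49490122e-02, -2.90980927e-03]), 'wrist_force': array([-7.72139343, -1.06733925,  6.50897844]), 'ft_torque': array([-0.18753728,  1.17279087, -0.04480168]), 'grip_force': 0.0, 'finger_gap': 0.00019935742177953856}
```

View pics/s3c.png

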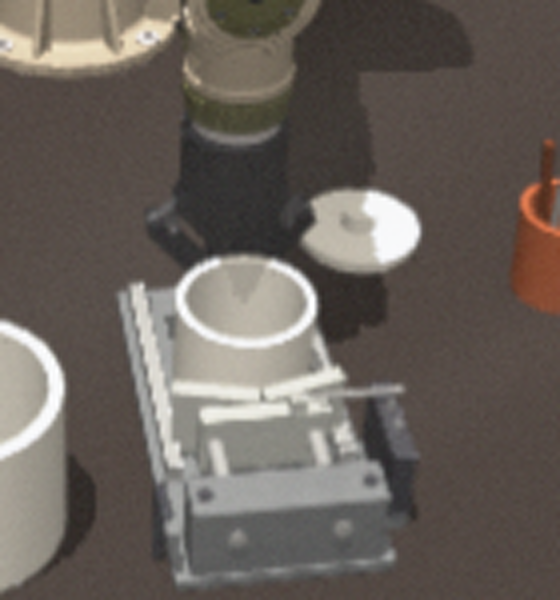

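The jar is upright and sliding true, rim centre at about (247,302) in the crop. The upward force fits arm compliance held by finger friction, so I ease up slightly and continue in small steps.

```bash
python3 -m inch '[0,0,-0.1,0,0.2,0,0,0,0.2,0,0,0,0.2,0,0,0,0.2,0,0,0]'|egrep 'tcp|wrist'
python3 -m inch '[0.15,0,0,0,0.15,0,0,0,0.15,0,0,0,0.15,0,0,0,0.15,0,0,0]'|egrep 'tcp|wrist'
python3 -m inch '[0.15,0,0,0,0.15,0,0,0,0.15,0,0,0,0.15,0,0,0,0,0,0,0]'|egrep 'tcp|wrist'
cat > ptr.py <<'E'
from h import *
# pointer tip line: bright ridge row over columns 246..262 (top view), sub-pixel
t=np.mean([eyes.read_camera("top").astype(float) for _ in range(3)],0).mean(2)
old=np.load("t2.npy").astype(float).mean(2)
def row(im):
    out=[]
    for c in range(245,253):
        s=im[125:165,c]; b=cv2.GaussianBlur(s.reshape(-1,1),(1,3),0)[:,0]; k=int(b.argmax()); w=np.clip(s[max(k-2,0):k+3]-np.median(s),0,None)
        out.append((125+max(k-2,0)+(w*np.arange(len(w))).sum()/w.sum()))
    return np.median(out),np.round(out,1)
for im in (old,t):
    r,o=row(im); print(round(r,2),o, onz("top",(249,r),.078)[:2])
s=get_state(); print(s["clock"],s["tcp_pos"],s["wrist_force"])
E
python3 ptr.py
```

```text
tcp_pos: [0.5074, 0.0798, 0.0501]
wrist_force: [-11.5, -1.4, 10.9]
tcp_pos: [0.5142, 0.08, 0.05]
wrist_force: [-14.0, -0.4, 13.5]
tcp_pos: [0.519, 0.0802, 0.0501]
wrist_force: [-16.8, -1.1, 16.2]
153.62 [154.  153.9 153.8 153.6 153.5 153.5 153.6 153.7] [0.64965668 0.17003024]
163.02 [163. 163. 163. 163. 163. 163. 163. 163.] [0.62631419 0.16934563]
20.8667 [0.51895498 0.08016078 0.05005226] [-16.77494483  -0.72556064  15.53438575]
```

The force keeps a 45° direction even after easing up, which suggests the gripper's upper parts bear on the rim. I back off, raise and push again with the fingers only.

```bash
python3 -m inch '[-0.5,0,0,0,-1,0,0,0,-1,0,0,0,-0.5,0,-0.6,0,0,0,-0.6,0]'|egrep 'tcp|wrist'
python3 -m inch '[0,0,0,0,0.3,0,0,0,0.3,0,0,0,0.3,0,0,0,0.3,0,0,0]'|egrep 'tcp|wrist'
python3 -m inch '[0.2,0,0,0,0.2,0,0,0,0.2,0,0,0,0.2,0,0,0,0,0,0,0]'|egrep 'tcp|wrist|clock'
python3 - <<'E'
from h import *
t=eyes.read_camera("top").astype(float).mean(2); o=np.load("t2.npy").astype(float).mean(2)
print(np.round(o[130:166,246:258:3].T).astype(int));print(np.round(t[130:166,246:258:3].T).astype(int))
E
```

```text
tcp_pos: [0.4928, 0.0793, 0.0622]
wrist_force: [0.4, 0.0, 0.5]
tcp_pos: [0.5074, 0.0796, 0.0621]
wrist_force: [-0.5, 0.3, -0.3]
clock: 22.12
tcp_pos: [0.5151, 0.0798, 0.0622]
wrist_force: [0.2, -0.2, -0.0]
[[ 73  76  77  78  81  81  82  80  79  80  77  76  78  81  79  77  77  77
   77  79  77  81  94 129 153 128  88  76  79  79  78  79  83  81  82  77]
 [ 78  75  79  78  88  98 102 100 102 100 103 107 115 135 133 112 102 103
  107 102 117 133 143 155 165 133  98 101 104 106 105 104 107 104  93  72]
 [ 79  75  79  81  86 100 101  98 102 100  99 100 100 101 101 100 105 104
  100 102 102 104 122 152 170 135  99  97 104 104 103 104 106  95  84  65]
 [ 76  77  77  78  78  77  73  74  66  66  61  59  60  59  62  63  64  64
   64  63  63  64  88 137 160 122  74  63  63  57  61  64  59  61  60  57]]
[[ 81  80  82  83  82  86  84  84  84  85  82  85  85  95 114 136 149 156
  160 168 172 175 178 182 187 186 191 191 195 193 198 197 202 200 203 201]
 [ 79  82  81  83  90 104 105 104 104 107 107 108 118 134 141 146 150 157
  159 166 171 174 177 181 186 186 189 192 193 196 198 198 200 201 203 203]
 [ 82  81  78  82  92 102 104 103 105 104 106 102 107 112 123 137 146 156
  164 168 170 175 179 183 185 187 190 189 194 195 198 196 198 200 202 201]
 [ 80  80  80  81  80  80  80  75  72  66  59  60  67  83 110 135 149 158
  163 167 172 176 179 182 186 188 187 190 191 197 197 196 199 202 201 205]]
```

```bash
python3 -m inch '[0.2,0,0,0,0.2,0,0,0,0.2,0,0,0,0,0,0,0,0,0,0,0]'|egrep 'tcp|wrist'
python3 -m inch '[0.15,0,0,0,0.15,0,0,0,0.15,0,0,0,0,0,0,0,0,0,0,0]'|egrep 'tcp|wrist|clock'
python3 - <<'E'
from h import *
c=np.array([.5896,.082,0]);ex=np.array([np.cos(.029),np.sin(.029),0]);ey=np.array([-ex[1],ex[0],0])
P=lambda x,y,z:c+ex*x+ey*y+[0,0,z]
for x in(.060,.0705,.0835): print(x,proj("scene",[P(x,y,.078) for y in(.07,.08,.09,.1)]).round(1).tolist())
print("pins",proj("scene",[P(.067,.085,.075),P(.087,.085,.075)]).round(1).tolist())
a=snap("scene","s4.png").astype(float).mean(2); b=cv2.imread("pics/s3.png").astype(float).mean(2)
for im in(b,a): print(np.round(im[238:262,386:404:3].T).astype(int))
E
```

```text
tcp_pos: [0.5198, 0.08, 0.062]
wrist_force: [-2.4, -0.9, 0.3]
clock: 23.0
tcp_pos: [0.5213, 0.0799, 0.0612]
wrist_force: [-9.9, -2.1, 3.0]
0.06 [[390.8, 248.7], [394.4, 248.4], [397.9, 248.1], [401.5, 247.8]]
0.0705 [[391.7, 251.4], [395.3, 251.0], [398.9, 250.7], [402.5, 250.4]]
0.0835 [[392.9, 254.7], [396.5, 254.4], [400.1, 254.0], [403.7, 253.7]]
pins [[396.7, 250.8], [398.5, 255.9]]
[[ 75  78  75  74  83 113 135 109 100 136 160 110  90 105 126 140 138 170
  203 202 206 208 184 174]
 [ 75  77  75  73  76  77  75  72  86 128 156 105  75  75  75  79  76  77
   77  81  87  95 125 156]
 [ 76  73  73  77  73  73  75  76  95 136 135  74  51  51  52  51  51  51
   52  45  45  49  47  51]
 [ 73  74  77  75  78  75  75  86 125 148 128  92  82  95  93  89  74  70
   66  56  51  49  52  48]
 [ 72  74  77  77  76  77  76  82 131 159 116 104 117 112 105 100 109 118
  112 106 101  98  97  93]
 [ 75  75  76  74  76  75  80  80  88  98  83  77  78  80  83  83  81  95
   95  91  94 102  98  98]]
[[ 45  58  75  76  73  81 120 173 184 132 123 139 159 135 117 128 136 138
  144 163 198 212 211 208]
 [ 60  73  73  72  73  76  75  74  75  74  81 127 154 109  80  76  77  80
   80  80  81  94 127 156]
 [ 78  74  75  75  76  74  75  76  76  70  84 127 147  86  49  51  50  50
   52  48  47  50  49  53]
 [ 73  75  74  76  73  77  79  84  97 100 124 151 140 104  97  88  79  73
   68  59  56  49  51  46]
 [ 77  75  74  76  75  76  74  71  79  98 128 149 130 112 103 102 106 118
  116 104 101  99  97  99]
 [ 73  75  74  73  74  73  77  78  80  89 123 144 102  81  80  81  85  93
   95  94  95  98  96  99]]
```

```bash
cat > ps.py <<'E'
from h import *
a=np.mean([eyes.read_camera("scene").astype(float) for _ in range(2)],0).mean(2); b=cv2.imread("pics/s3.png").astype(float).mean(2)
def r(im,c):
    s=im[244:257,c]; d=np.clip(s-75,0,None); k=int(s.argmax()); k=min(max(k,1),11); w=np.clip(s[k-1:k+2]-min(s[k-1],s[k+1])*.99,0,None); 
    den=s[k-1]-2*s[k]+s[k+1]; return 244+k+.5*(s[k-1]-s[k+1])/den
print([(c,round(r(b,c),2),round(r(a,c),2),round((r(a,c)-r(b,c))*3.94,1)) for c in range(388,402)])
s=get_state(); print(s["clock"],s["tcp_pos"],s["wrist_force"])
E
python3 -m inch '[0.15,0,0,0,0.15,0,0,0,0.15,0,0,0,0,0,0,0,0,0,0,0]'|egrep 'tcp|wrist|clock'
python3 -m inch '[0.15,0,0,0,0.1,0,0,0,0,0,0,0,0,0,0,0,0,0,0,0]'|egrep 'tcp|wrist|clock'
python3 ps.py
```

```text
clock: 23.47
tcp_pos: [0.5251, 0.0799, 0.061]
wrist_force: [-11.0, -2.5, 3.1]
clock: 23.88
tcp_pos: [0.5267, 0.0799, 0.0609]
wrist_force: [-13.2, -2.2, 5.5]
[(388, np.float64(247.83), np.float64(251.3), np.float64(13.7)), (389, np.float64(247.85), np.float64(251.2), np.float64(13.2)), (390, np.float64(247.82), np.float64(251.12), np.float64(13.0)), (391, np.float64(247.65), np.float64(251.04), np.float64(13.3)), (392, np.float64(247.48), np.float64(250.86), np.float64(13.3)), (393, np.float64(247.13), np.float64(250.8), np.float64(14.5)), (394, np.float64(247.11), np.float64(250.74), np.float64(14.3)), (395, np.float64(247.03), np.float64(250.75), np.float64(14.7)), (396, np.float64(247.01), np.float64(250.63), np.float64(14.3)), (397, np.float64(246.92), np.float64(250.33), np.float64(13.5)), (398, np.float64(246.89), np.float64(250.37), np.float64(13.7)), (399, np.float64(246.78), np.float64(250.47), np.float64(14.5)), (400, np.float64(246.82), np.float64(250.25), np.float64(13.5)), (401, np.float64(246.89), np.float64(250.21), np.float64(13.1))]
23.9833 [0.52670685 0.07983789 0.06094567] [-14.17164731  -2.10728763   5.90339355]
```

Press is about 13.7 mm, already in range. I add about 3 mm and hold.

```bash
python3 -m inch '[0.12,0,0,0,0.12,0,0,0,0.1,0,0,0,0,0,0,0,0,0,0,0]'|egrep 'tcp|wrist|clock'
python3 -m inch '[0,0,0,0,0,0,0,0,0,0,0,0,0,0,0,0,0,0,0,0]'|egrep 'tcp|wrist|clock'
python3 ps.py
python3 - <<'E'
from h import *
a=snap("scene","s5.png")
cv2.imwrite("pics/s5c.png",cv2.resize(a[170:300,320:430,::-1],None,fx=4.6,fy=4.6,interpolation=cv2.INTER_CUBIC))
E
```

```text
clock: 24.4
tcp_pos: [0.5299, 0.0801, 0.0605]
wrist_force: [-12.8, -2.6, 3.6]
clock: 24.82
tcp_pos: [0.53, 0.0801, 0.0606]
wrist_force: [-12.6, -3.1, 3.0]
[(388, np.float64(247.83), np.float64(252.07), np.float64(16.7)), (389, np.float64(247.85), np.float64(251.98), np.float64(16.3)), (390, np.float64(247.82), np.float64(251.84), np.float64(15.8)), (391, np.float64(247.65), np.float64(251.82), np.float64(16.4)), (392, np.float64(247.48), np.float64(251.79), np.float64(17.0)), (393, np.float64(247.13), np.float64(251.72), np.float64(18.1)), (394, np.float64(247.11), np.float64(251.67), np.float64(18.0)), (395, np.float64(247.03), np.float64(251.61), np.float64(18.0)), (396, np.float64(247.01), np.float64(251.47), np.float64(17.5)), (397, np.float64(246.92), np.float64(251.03), np.float64(16.2)), (398, np.float64(246.89), np.float64(250.86), np.float64(15.7)), (399, np.float64(246.78), np.float64(251.14), np.float64(17.2)), (400, np.float64(246.82), np.float64(251.18), np.float64(17.2)), (401, np.float64(246.89), np.float64(250.92), np.float64(15.9))]
24.9167 [0.52998915 0.0800802  0.06060244] [-13.35894612  -2.24342217   2.73067126]
```

View pics/s5c.png

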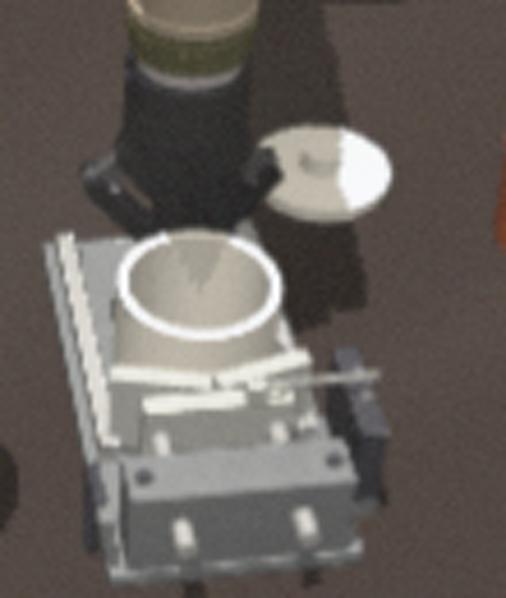

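The jar is upright and seated in the V, the pointer stands mid-range between the pins at about 17 mm, and the lid has not moved. I hold briefly and hand in.

```bash
python3 -m inch '[0,0,0,0,0,0,0,0,0,0,0,0,0,0,0,0,0,0,0,0]'|egrep 'tcp|wrist'
python3 -m inch '[0,0,0,0,0,0,0,0,0,0,0,0,0,0,0,0,0,0,0,0]'|egrep 'tcp|wrist'
python3 -m inch '[0,0,0,0,0,0,0,0,0,0,0,0,0,0,0,0,0,0,0,0]'|egrep 'tcp|wrist|clock'
python3 ps.py|tail -c 400; python3 -c "
from workcell import env; print(env.hand_in())"
```

```text
tcp_pos: [0.53, 0.0801, 0.0606]
wrist_force: [-13.4, -2.6, 3.2]
tcp_pos: [0.53, 0.0801, 0.0606]
wrist_force: [-13.4, -2.1, 3.4]
clock: 26.22
tcp_pos: [0.53, 0.0801, 0.0606]
wrist_force: [-13.0, -1.1, 3.8]
.float64(246.92), np.float64(250.98), np.float64(16.0)), (398, np.float64(246.89), np.float64(250.91), np.float64(15.8)), (399, np.float64(246.78), np.float64(251.14), np.float64(17.2)), (400, np.float64(246.82), np.float64(251.16), np.float64(17.1)), (401, np.float64(246.89), np.float64(250.9), np.float64(15.8))]
26.3167 [0.52995838 0.08008306 0.06057675] [-12.88438372  -1.85761107   4.13446568]
the job is handed in; nothing more can be done
None
```

I handed the job in at about 26 s: the brush touched the jar's floor twice, drawn up about 65 mm in between, and is back in its own pot; the jar is held against the V-stop at about 17 mm (about 8.5 N), pointer between the pins. The first push seemed to bear on the jar's rim (up to about 23 N), so I backed off and re-pushed higher.

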